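# Brush out the sample cups and load them on the rack

### The job

Brush out every empty sample cup with the long brush, the tallest cup first and the shortest last: in each, push the brush right down to the bottom, draw it up to the rim and push it down to the bottom once more. When all are brushed, stand the brush upright in its white stand again. Also slide every cup fully home into a shoe of the rack, against the stop with its catches snapped out behind the foot, and leave the jars, dish and spatula where they are.

Things in the scene. Friction and masses are not known exactly. Their poses are not given: they have to be found in the camera images.
- cup_tall: sample cup, the tallest (96 mm) (may be absent): square aluminium cup, 46 x 46 mm outside, 3 mm walls, open top, on a grey slippery plastic foot 66 x 66 x 8 mm with corners rounded at 10 mm; rim 96 mm, inner floor 8 mm above the origin, which is the centre of its underside; x, y along its sides (all four alike), z up; 0.19 to 0.33 kg
- cup_mid: sample cup, the middle (80 mm) (may be absent): square aluminium cup, 46 x 46 mm outside, 3 mm walls, open top, on a grey slippery plastic foot 66 x 66 x 8 mm with corners rounded at 10 mm; rim 80 mm, inner floor 8 mm above the origin, which is the centre of its underside; x, y along its sides (all four alike), z up; 0.19 to 0.33 kg
- cup_low: sample cup, the shortest (64 mm) (may be absent): square aluminium cup, 46 x 46 mm outside, 3 mm walls, open top, on a grey slippery plastic foot 66 x 66 x 8 mm with corners rounded at 10 mm; rim 64 mm, inner floor 8 mm above the origin, which is the centre of its underside; x, y along its sides (all four alike), z up; 0.19 to 0.33 kg
- brush: long brush, upright in its stand: firm bristle head 26 mm in diameter, 55 mm long; wire stem; wooden handle 16 mm in diameter from 112 to 168 mm above the bristle end, rounded end 18 mm wide, overall 182 mm; origin at the centre of the flat bristle end, z along it to the handle; 60 g. Grip it from above 150 mm above the bristle end
- stand: white brush stand, fixed: open pot 44 mm outside and 36 mm inside diameter, 60 mm high, inner floor 6 mm above the table; origin at the centre of its underside
- stand_floor (a point): centre of the inner floor of the brush stand
- rack: fixed loading rack flat on the table: three parallel slide-on shoes 95 mm apart. x along the channels, away from the robot; y across. Each shoe is a channel 70 mm wide between ribs, open at -x, with a stop at +x. A cup's foot slides in on the table along +x, under lips 10 mm (underside) to 14 mm high and 56 mm apart. Any cup fits any shoe, any side first
- shoe0 (a point): seat centre of shoe 0 (rack y = -95 mm) on the table surface: a cup fully home has its origin here, within 1 mm; axes as the rack's. In all shoes alike: Flared guides reach 66 mm before it, lips 24 mm
- shoe1 (a point): seat centre of shoe 1 (rack y = 0 mm) on the table surface: a cup fully home has its origin here, within 1 mm; axes as the rack's. In all shoes alike: At each side near the mouth a rounded brass catch, 32 mm before the seat centre, stands 5 mm into the channel
- shoe2 (a point): seat centre of shoe 2 (rack y = 95 mm) on the table surface: a cup fully home has its origin here, within 1 mm; axes as the rack's. In all shoes alike: The catches spring aside as the foot is pushed past (about 6 N) and snap out behind its rear corners when it meets the stop
- jar1: sample jar 68 mm in diameter, 110 mm high, a bystander to leave where it is; origin at its underside
- jar2: sample jar 68 mm in diameter, 120 mm high, a bystander to leave where it is; origin at its underside
- jar3: sample jar 76 mm in diameter, 130 mm high, a bystander to leave where it is; origin at its underside
- jar4: sample jar 68 mm in diameter, 110 mm high, a bystander to leave where it is; origin at its underside
- jar5: small sample jar 52 mm in diameter, 85 mm high, a bystander to leave where it is; origin at its underside
- dish: white dish 90 mm in diameter, 24 mm high, a bystander to leave where it is; origin at its underside
- spatula: spatula 170 mm long, lying flat, a bystander to leave where it is; origin at its underside
There are look-alikes about, which are no part of the job. Leave any purple or red look-alike of the brush alone.

How it is judged:
On the way, in this order (a step that is already met when the one before it is completed fails the run):
1. brush down at the bottom of the tallest cup (x of brush in the frame of cup_tall between -0.02 and 0.02 m and y of brush in the frame of cup_tall between -0.02 and 0.02 m and z of brush in the frame of cup_tall between 0 and 0.018 m), for 0.1 s.
2. brush drawn up to near the rim of the tallest cup or out of it (z of brush in the frame of cup_tall above 0.061 m), for 0.05 s.
3. brush down at the bottom of the tallest cup again (all of step 1), for 0.1 s.
4. brush down at the bottom of the middle cup (x of brush in the frame of cup_mid between -0.02 and 0.02 m and y of brush in the frame of cup_mid between -0.02 and 0.02 m and z of brush in the frame of cup_mid between 0 and 0.018 m), for 0.1 s.
5. brush drawn up to near the rim of the middle cup or out of it (z of brush in the frame of cup_mid above 0.045 m), for 0.05 s.
6. brush down at the bottom of the middle cup again (all of step 4), for 0.1 s.
7. brush down at the bottom of the shortest cup (x of brush in the frame of cup_low between -0.02 and 0.02 m and y of brush in the frame of cup_low between -0.02 and 0.02 m and z of brush in the frame of cup_low between 0 and 0.018 m), for 0.1 s.
8. brush drawn up to near the rim of the shortest cup or out of it (z of brush in the frame of cup_low above 0.029 m), for 0.05 s.
9. brush down at the bottom of the shortest cup again (all of step 7), for 0.1 s.
10. brush back in its stand, upright, standing on the stand's floor and let go (horizontal distance between brush and stand_floor below 0.012 m and z of brush in the frame of stand_floor between -0.004 and 0.01 m and angle between brush's own z axis and vertical below 0.2 rad and contact force between the fingers and brush below 0.1 N), for 0.2 s.
At the end, for the whole second after the job is handed in: every cup that is present stands upright (within 0.08 rad) and still within 4 mm of a shoe's seat centre along each axis, one cup in a shoe; the brush stands upright (within 0.2 rad) and still in its stand, within 12 mm of its middle and with its bristle end at most 10 mm above the stand's floor (((x of cup_tall in the frame of shoe0 between -0.004 and 0.004 m and y of cup_tall in the frame of shoe0 between -0.004 and 0.004 m and z of cup_tall in the frame of shoe0 between -0.003 and 0.004 m) or (x of cup_tall in the frame of shoe1 between -0.004 and 0.004 m and y of cup_tall in the frame of shoe1 between -0.004 and 0.004 m and z of cup_tall in the frame of shoe1 between -0.003 and 0.004 m) or (x of cup_tall in the frame of shoe2 between -0.004 and 0.004 m and y of cup_tall in the frame of shoe2 between -0.004 and 0.004 m and z of cup_tall in the frame of shoe2 between -0.003 and 0.004 m)) and angle between each of cup_tall, cup_mid, cup_low's own z axis and vertical below 0.08 rad and linear speed of each of cup_tall, cup_mid, cup_low, brush below 0.02 m/s and ((x of cup_mid in the frame of shoe0 between -0.004 and 0.004 m and y of cup_mid in the frame of shoe0 between -0.004 and 0.004 m and z of cup_mid in the frame of shoe0 between -0.003 and 0.004 m) or (x of cup_mid in the frame of shoe1 between -0.004 and 0.004 m and y of cup_mid in the frame of shoe1 between -0.004 and 0.004 m and z of cup_mid in the frame of shoe1 between -0.003 and 0.004 m) or (x of cup_mid in the frame of shoe2 between -0.004 and 0.004 m and y of cup_mid in the frame of shoe2 between -0.004 and 0.004 m and z of cup_mid in the frame of shoe2 between -0.003 and 0.004 m)) and ((x of cup_low in the frame of shoe0 between -0.004 and 0.004 m and y of cup_low in the frame of shoe0 between -0.004 and 0.004 m and z of cup_low in the frame of shoe0 between -0.003 and 0.004 m) or (x of cup_low in the frame of shoe1 between -0.004 and 0.004 m and y of cup_low in the frame of shoe1 between -0.004 and 0.004 m and z of cup_low in the frame of shoe1 between -0.003 and 0.004 m) or (x of cup_low in the frame of shoe2 between -0.004 and 0.004 m and y of cup_low in the frame of shoe2 between -0.004 and 0.004 m and z of cup_low in the frame of shoe2 between -0.003 and 0.004 m)) and horizontal distance between brush and stand_floor below 0.012 m and z of brush in the frame of stand_floor between -0.004 and 0.01 m and angle between brush's own z axis and vertical below 0.2 rad); the robot touches nothing.
It fails at once if a jar, the dish or the spatula is pushed more than 30 mm from its place (distance of any of jar1, jar2, jar3, jar4, jar5, dish, spatula from where it was at the start of the episode above 0.03 m).
Of cup_tall, cup_mid, cup_low only 2 to 3 are there at a start; the rules pass over those that are not, and their reading is None.
At some moment in a run one of cup_tall, cup_mid, cup_low may be knocked a few centimetres aside while the robot is not near it.
Once in a run the grip may slacken for a moment while it holds something.
It also fails if it takes over 210 s, if anything falls off the work surface, if the arm or the gripper's body presses on something with over 40 N, if the wrist force passes 120 N, or if a joint passes its speed limit or range.

### The arm

A 6-joint arm with a two-finger parallel gripper is mounted at the origin on the work surface. World frame = base frame: x ahead of the robot, y to its left, z up, the work surface at z = 0. Lengths are in m, angles in rad, forces in N, time in s.
With the tool pointing down it reaches from about 0.35 to 0.95 m from the base axis. Payload 17.4 kg.
Tool frame: the origin (TCP) lies on the mounting face of the last link; the fingertips stand 186 mm ahead of it and the grasp point (between the pads) lies 167 mm ahead of it; z points along the fingers, y is the line along which they close (so a half turn about z gives the same grasp; the last joint's range is limited). The gripper opens to 93 mm and grips with 3 to 60 N. Pads are 15 mm wide; open, the fingers measure 128 mm over their backs; the gripper's body (75 mm by 188 mm) begins 65 mm behind the grasp point.
Start: joints at [-1.332, 0.116, 1.442, -0, 1.584, -0.038], TCP at [0.184, -0.649, 0.405] pointing down, gripper open.
Joint ranges: [-2.83, 2.83], [-0.83, 2.19], [0.07, 2.5], [-1.14, 4.28], [0.01, 3], [-2.97, 2.97]. Speed limits (rad/s): [1.89, 1.89, 2.22, 3.14, 3.14, 3.14].

### API

Orientations are given as [roll, pitch, yaw] about the fixed x, y, z axes, in that order (R = Rz(yaw) Ry(pitch) Rx(roll)).
In Python, from bench import manip gives the robot as it stands.
- The arm moves only by the shell command python3 -m inch 'ROWS' [FORCE]. ROWS is a JSON object of lists of equal length, an entry for each row: "dp": the shift along the tool's x, y, z in m, a list of three; "angular": the turn, a rotation vector about the tool's x, y, z in degrees, a list of three; "jaw": the opening, from 0 (shut) to 1 (fully open). A call has 1 to 20 rows; each row shifts and turns the commanded pose from where the row before left it, along the tool's axes as they then stand; what a row does not reach is not made up. A row lasts 1/12 s, in which the tool goes at most 41.7 mm and 7.16 degrees, less where a joint would pass 70% of its speed; a pose out of reach is approached as far as the arm can. A call with a gripper value outside its range is refused whole. The fingers move at their own pace and stop on an object; FORCE is the grip in N (left out, the last holds). Time passes only in rows, so rows that do not move let the fingers close. It gives the time, the measured TCP pose, the force, the opening and the grip force at its end, in the units of the state.
- manip.read_state(): the state, without advancing time (a new reading comes with each control period).
- manip.snapshot(name): name is "scene" or "side" or "wrist"; returns a dict with "img" (480x640x3 uint8, blue, green, red), "fx", "fy", "cx", "cy" (pixels), "k1" (the pictures are not rectified: a ray, as slopes to the right and down, at radius r is drawn at 1 + k1 r^2 times it, then the intrinsics apply), "position" and "attitude" of the camera in the world; the wrist camera has in their place "tool_from_camera" (4x4, takes a point from camera to tool coordinates, whose origin is the TCP and whose axes are the flange's). Camera axes: x right, y down, z forward; pixel columns grow to the right and rows downward; lengths in m; the calibration is good to about 2 mm. A picture is of the moment at which its call begins: read the wrist's pose just before it. There is no depth.
- manip.finish_job(): hands the job in; it is judged then, once.
The state is a dict: "time_s": time; "joints": joint angles; "joint_vel": joint speeds; "joint_efforts": joint torques, N m; "eef_pos": TCP position; "tool_rot": TCP orientation; "wrist_force": force on the tool from outside, world axes, zero at the start; "moment": the same for the moment, N m; "finger_gap": opening from 0.0 (shut) to 1.0 (fully open); "finger_force": force on a finger pad.
Only numpy, scipy, OpenCV 4.12 (cv2) and the standard library are available. Lean on these libraries where they do the work, as an engineer would, in place of code of your own. Each camera call takes 0.05 s, during which the arm holds its last target. There are 200 camera calls.

## Working session

There is one attempt and no reset: what is moved stays moved. The work goes in short steps, Python scripts to look and compute and a shell command to move; the robot and the scene stay as the last step left them, time stands still between calls to the robot, and variables do not carry over. Pictures are saved under pics/ and viewed, at most 16 in all, crops included, and the job is handed in when it is done.

```bash
ls; mkdir -p pics; cat > h.py <<'E'
import numpy as np, cv2
from scipy.spatial.transform import Rotation as R
from bench import manip
def snap(n):
    st=manip.read_state(); s=manip.snapshot(n)
    if 'tool_from_camera' in s:
        T=np.eye(4);T[:3,:3]=R.from_euler('xyz',st['tool_rot']).as_matrix();T[:3,3]=st['eef_pos']
        C=T@np.array(s['tool_from_camera'])
    else:
        C=np.eye(4);a=np.array(s['attitude'],float)
        C[:3,:3]=a if a.shape==(3,3) else R.from_euler('xyz',a).as_matrix();C[:3,3]=s['position']
    return s['img'],dict(C=C,K=np.array([[s['fx'],0,s['cx']],[0,s['fy'],s['cy']],[0,0,1.]]),k1=s['k1'])
def ray(c,uv):
    d=(np.array(uv,float)-c['K'][:2,2])/[c['K'][0,0],c['K'][1,1]]
    x=d.copy()
    for _ in range(20): x=d/(1+c['k1']*(x@x))
    return c['C'][:3,:3]@np.r_[x,1]
def onz(c,uv,z=0):
    r=ray(c,uv);p=c['C'][:3,3];return p+r*(z-p[2])/r[2]
def proj(c,P):
    q=c['C'][:3,:3].T@(np.array(P,float)-c['C'][:3,3]);x=q[:2]/q[2];x=x*(1+c['k1']*(x@x))
    return x*[c['K'][0,0],c['K'][1,1]]+c['K'][:2,2]
def tri(cs,uvs):
    A=np.zeros((3,3));b=np.zeros(3)
    for c,u in zip(cs,uvs):
        r=ray(c,u);r/=np.linalg.norm(r);M=np.eye(3)-np.outer(r,r);A+=M;b+=M@c['C'][:3,3]
    return np.linalg.solve(A,b)
E
cat > s1.py <<'E'
from h import *
import pickle
o={}
for n in('scene','side','wrist'):
    im,c=snap(n);cv2.imwrite(f'pics/a_{n}.png',im);o[n]=c
    print(n,c['C'].round(3).tolist(),c['K'][0,0],c['k1'])
pickle.dump(o,open('a.pkl','wb'))
E
python3 s1.py; python3 -c "
from bench import manip;print(manip.read_state())"
```

```text
pics
scene [[-0.692, 0.459, -0.558, 1.14], [0.722, 0.451, -0.525, 0.542], [0.01, -0.766, -0.643, 0.693], [0.0, 0.0, 0.0, 1.0]] 490.1351679434681 -0.09989141265554752
side [[0.997, -0.032, 0.075, 0.519], [-0.078, -0.613, 0.786, -0.704], [0.021, -0.789, -0.613, 0.651], [0.0, 0.0, 0.0, 1.0]] 446.0031838332052 -0.11199741367418302
wrist [[0.274, -0.919, -0.283, 0.263], [-0.962, -0.262, -0.08, -0.628], [-0.001, 0.294, -0.956, 0.383], [0.0, 0.0, 0.0, 1.0]] 358.31409212485084 -0.02886458849993971
{'time_s': 0.15, 'joints': array([-1.33175208e+00,  1.16381967e-01,  1.44208943e+00, -2.89816156e-05,
        1.58400068e+00, -3.77949165e-02]), 'joint_vel': array([ 0.00163623,  0.00049026, -0.00206175,  0.00010644, -0.00101323,
       -0.00030927]), 'joint_efforts': array([ 7.85000975e-04, -7.21760345e+01, -6.22949982e+01,  7.79332034e-02,
        2.24102894e-02, -5.09504810e-05]), 'eef_pos': array([ 0.18448384, -0.64931646,  0.40418443]), 'tool_rot': array([-3.14071276e+00, -4.27132323e-06,  2.76838787e-01]), 'wrist_force': array([ 0.11505309,  0.72868821, -0.34061047]), 'moment': array([ 0.0199504 ,  0.03179879, -0.01656948]), 'finger_force': 0.0, 'finger_gap': 1.0019878875133852}
```

View pics/a_scene.png

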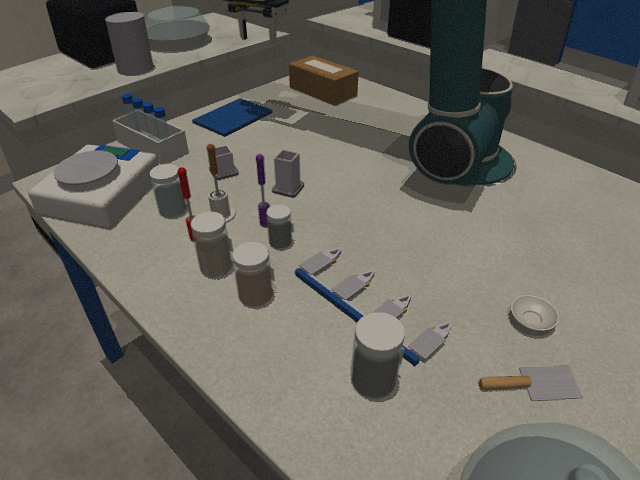

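View pics/a_side.png

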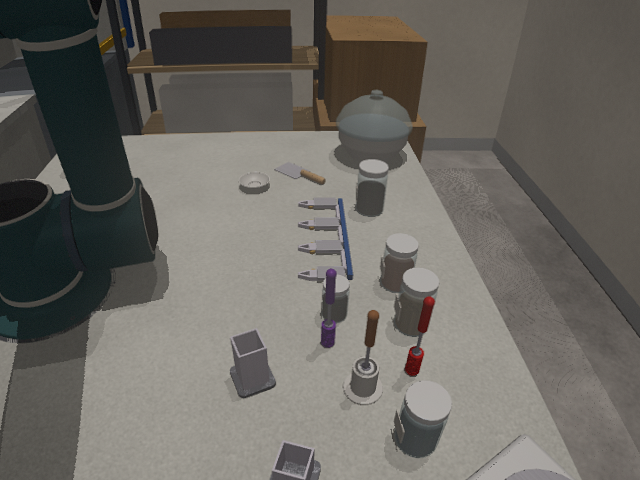

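The scene view shows the brown-handled brush in its white stand at (218,205), purple and red look-alikes, one cup at (288,172), another at (224,160), and the rack with blue stop from (297,270) to (415,360). The side view has a cup at (250,360) and one cut off at (293,465). I'll zoom in on these.

```bash
python3 - <<'E'
import cv2,numpy as np
a=cv2.imread('pics/a_scene.png');b=cv2.imread('pics/a_side.png')
x=cv2.resize(a[130:230,190:320],None,fx=3,fy=3,interpolation=3)
y=cv2.resize(a[235:375,285:465],None,fx=2.2,fy=2.2,interpolation=3)
z=cv2.resize(b[300:480,220:400],None,fx=2.2,fy=2.2,interpolation=3)
o=np.zeros((600,800,3),np.uint8)
o[:300,:390]=x;o[300:300+300,:390]=y[:300,:390];o[:396,400:796]=z
cv2.imwrite('pics/b.png',o)
E
```

```text
(no output)
```

View pics/b.png

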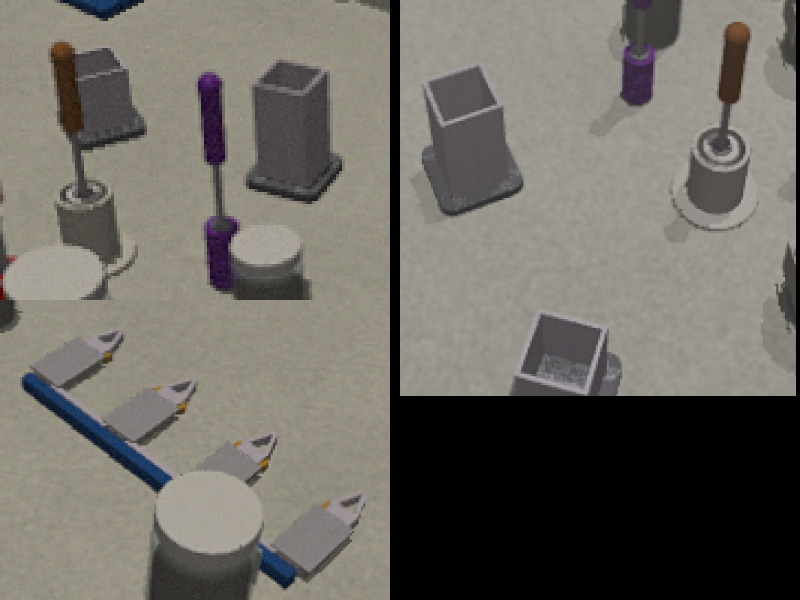

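View pics/a_wrist.png

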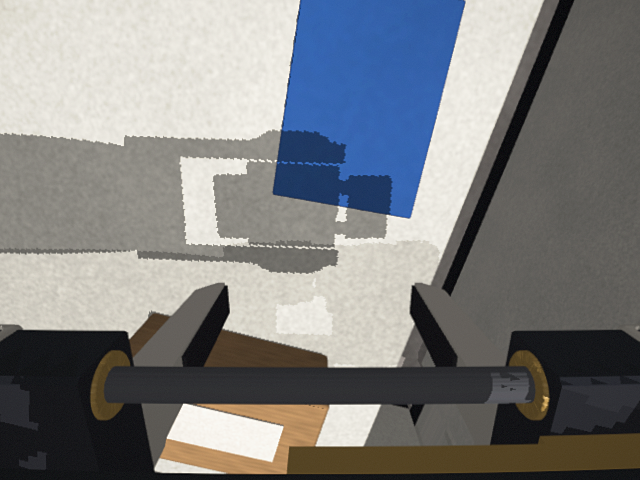

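```bash
cat > m1.py <<'E'
from h import *
import pickle
o=pickle.load(open('a.pkl','rb'));S,D=o['scene'],o['side']
s=lambda X,Y:(190+X/3,130+Y/3)
d=lambda X,Y:(220+(X-400)/2.2,300+Y/2.2)
r=lambda X,Y:(285+X/2.2,235+(Y-300)/2.2)
print('A rim tri');
# scene corners to side corners: scene left<->far? test all
sc=[s(253,85),s(279,62),s(328,72),s(299,97)];sd=[d(425,83),d(480,67),d(502,98),d(443,122)]
cs,cd=np.mean(sc,0),np.mean(sd,0);print('A',tri([S,D],[cs,cd]))
for z in(.064,.08,.096):
  print(z,[onz(S,p,z)[:2].round(3) for p in [cs]+sc],[onz(D,p,z)[:2].round(3) for p in [cd]+sd])
sc=[s(63,58),s(118,51),s(132,68),s(75,76)];sd=[d(540,314),d(607,327),d(598,377),d(520,365)]
cs,cd=np.mean(sc,0),np.mean(sd,0);print('B',tri([S,D],[cs,cd]))
for z in(.064,.08,.096):
  print(z,[onz(S,p,z)[:2].round(3) for p in [cs]+sc],[onz(D,p,z)[:2].round(3) for p in [cd]+sd])
print('B foot',[onz(S,s(*p),.008)[:2].round(3) for p in((80,143),(145,128),(125,108))])
print('blob',onz(D,d(612,370),.0),onz(D,d(612,370),.05))
print('handle end',tri([S,D],[s(62,50),d(737,32)]),'stand top',tri([S,D],[s(84,195),d(718,147)]),'disc',onz(D,d(714,200),0))
print('rack bar L/R side', onz(D,(352,275),.015),onz(D,(341,200),.015),onz(S,r(28,382),.015),onz(S,r(290,578),.015))
tips=[(121,333),(195,382),(274,436),(363,497)]
print('tips S',[onz(S,r(*p),.01)[:2].round(3) for p in tips]);print('tips D',[onz(D,p,.01)[:2].round(3) for p in((299,274),(298,248),(298,224),(298,203))])
E
python3 m1.py
```

```text
A rim tri
A [ 0.4529249  -0.23410531  0.09380644]
0.064 [array([ 0.419, -0.273]), array([ 0.448, -0.287]), array([ 0.406, -0.3  ]), array([ 0.389, -0.258]), array([ 0.434, -0.246])] [array([ 0.449, -0.209]), array([ 0.42 , -0.198]), array([ 0.462, -0.184]), array([ 0.479, -0.216]), array([ 0.436, -0.236])]
0.08 [array([ 0.438, -0.252]), array([ 0.465, -0.266]), array([ 0.425, -0.279]), array([ 0.408, -0.238]), array([ 0.452, -0.226])] [array([ 0.451, -0.222]), array([ 0.422, -0.212]), array([ 0.463, -0.198]), array([ 0.48 , -0.229]), array([ 0.438, -0.249])]
0.096 [array([ 0.456, -0.231]), array([ 0.483, -0.245]), array([ 0.443, -0.258]), array([ 0.427, -0.217]), array([ 0.47 , -0.206])] [array([ 0.453, -0.236]), array([ 0.425, -0.225]), array([ 0.465, -0.212]), array([ 0.482, -0.242]), array([ 0.44 , -0.262])]
B [ 0.5183885  -0.4129537   0.06291948]
0.064 [array([ 0.517, -0.411]), array([ 0.532, -0.44 ]), array([ 0.491, -0.415]), array([ 0.501, -0.383]), array([ 0.543, -0.407])] [array([ 0.521, -0.415]), array([ 0.505, -0.393]), array([ 0.547, -0.404]), array([ 0.539, -0.436]), arra
[... 497 characters left out ...]
38, -0.451]), array([ 0.494, -0.441])]
B foot [array([ 0.555, -0.395]), array([ 0.501, -0.374]), array([ 0.492, -0.413])]
blob [ 0.55073183 -0.40261605  0.        ] [ 0.54831203 -0.4257363   0.05      ]
handle end [ 0.63936488 -0.26677456  0.18136275] stand top [ 0.63849429 -0.26609703  0.05694515] disc [ 0.63892191 -0.27354454  0.        ]
rack bar L/R side [0.6566692  0.00525042 0.015     ] [0.66782843 0.30760682 0.015     ] [0.65809577 0.01543913 0.015     ] [0.66906783 0.31560468 0.015     ]
tips S [array([0.544, 0.026]), array([0.547, 0.121]), array([0.552, 0.215]), array([0.557, 0.31 ])]
tips D [array([0.543, 0.02 ]), array([0.545, 0.111]), array([0.548, 0.208]), array([0.552, 0.306])]
```

```bash
python3 - <<'E'
from h import *
import pickle
o=pickle.load(open('a.pkl','rb'));S,D=o['scene'],o['side']
for a,b in(((168,174),(427,398)),((210,224),(419,283)),((279,212),(336,285)),((252,256),(401,243)),((379,333),(373,168)),((183,172),(428,302)),((261,158),(331,273))):
  print(tri([S,D],[a,b]).round(3))
print(onz(D,(255,183)),onz(D,(300,173)))
E
```

```text
[ 0.707 -0.359  0.103]
[ 0.753 -0.129  0.111]
[ 0.607 -0.093  0.081]
[ 0.75  -0.004  0.105]
[0.741 0.281 0.124]
[ 0.73  -0.238  0.172]
[ 0.588 -0.164  0.174]
[0.43219561 0.43566964 0.        ] [0.5652007 0.4896213 0.       ]
```

```bash
cat >> h.py <<'E'
def to(x,y,z,yaw=None):
    "tool-axis shift (m) to grasp-point target x,y,z after turning to yaw (deg)"
    st=manip.read_state();p=np.array(st['eef_pos']);Rm=R.from_euler('xyz',st['tool_rot'])
    cur=np.degrees(np.arctan2(*Rm.as_matrix()[:2,0][::-1]))
    yaw=cur if yaw is None else yaw
    W=R.from_euler('xyz',[180,0,yaw],degrees=True);g=np.array([x,y,z+.167])
    print('t',round(st['time_s'],2),'yaw',cur.round(2),'turn(rotvec tool deg)',np.degrees((Rm.inv()*W).as_rotvec()).round(2),'then dp',W.inv().apply(g-p).round(4),'or before turn',Rm.inv().apply(g-p).round(4),'F',np.round(st['wrist_force'],1),'gap',round(st['finger_gap'],3),'ff',round(st['finger_force'],1))
E
python3 -m inch '{"dp":[[0.0233,-0.0203,0],[0.0233,-0.0203,0],[0.0233,-0.0203,0],[0.0233,-0.0203,0],[0.0233,-0.0203,0],[0.0233,-0.0203,0],[0.0233,-0.0203,0],[0.0233,-0.0203,0],[0.0233,-0.0203,0],[0.0233,-0.0203,0],[0.0233,-0.0203,0],[0.0233,-0.0203,0]],"angular":[[0,0,0],[0,0,0],[0,0,0],[0,0,0],[0,0,0],[0,0,0],[0,0,0],[0,0,0],[0,0,0],[0,0,0],[0,0,0],[0,0,0]],"jaw":[1,1,1,1,1,1,1,1,1,1,1,1]}'
python3 -c "
from h import *
import pickle
im,c=snap('wrist');cv2.imwrite('pics/w1.png',im);pickle.dump(c,open('w1.pkl','wb'))
to(.454,-.234,.08,18)"
```

```text
time_s: 1.15
eef_pos: [0.3873, -0.3371, 0.4047]
tool_rot: [-3.142, -0.0, 0.277]
wrist_force: [0.4, -0.4, 0.1]
finger_gap: 1.003
finger_force: 0.0
t 1.2 yaw 15.95 turn(rotvec tool deg) [-0.05 -0.09 -2.05] then dp [ 0.0925 -0.0752  0.1579] or before turn [ 0.0895 -0.0784  0.1581] F [1.2 0.7 0.6] gap 1.003 ff 0.0
```

View pics/w1.png

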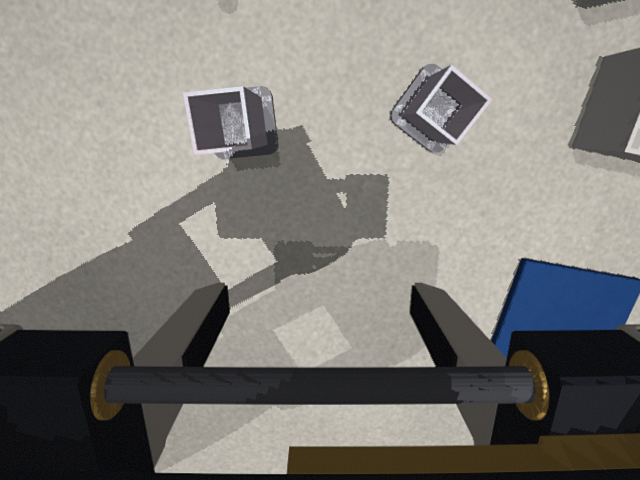

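The wrist view shows both cups: tall rim corners at (184,96),(243,88),(250,150),(193,155), low rim corners at (451,67),(490,98),(459,144),(416,111).

```bash
python3 - <<'E'
from h import *
import pickle
c=pickle.load(open('w1.pkl','rb'))
for n,z,P in(('A',.096,[(184,96),(243,88),(250,150),(193,155)]),('B',.064,[(451,67),(490,98),(459,144),(416,111)])):
  Q=np.array([onz(c,p,z)[:2] for p in P]);e=np.roll(Q,-1,0)-Q
  print(n,Q.mean(0).round(4),np.linalg.norm(e,axis=1).round(4),(np.degrees(np.arctan2(e[:,1],e[:,0]))%90).round(1))
print(onz(c,(228,5),0))
E
```

```text
A [ 0.4505 -0.2394] [0.0452 0.0453 0.0453 0.0436] [22.6 19.5 20.5 19.3]
B [ 0.5172 -0.4198] [0.0426 0.0438 0.0478 0.0434] [72.2 75.3 71.6 68.5]
[ 0.55269381 -0.20207469  0.        ]
```

```bash
python3 -c "
from h import *
to(.4525,-.237,.12,20)"
```

```text
t 1.2 yaw 15.95 turn(rotvec tool deg) [-0.05 -0.09 -4.05] then dp [ 0.0927 -0.0697  0.1179] or before turn [ 0.0873 -0.0759  0.1181] F [1.2 0.7 0.6] gap 1.003 ff 0.0
```

```bash
python3 -m inch '{"dp":[[0,0,0],[0.0232,-0.0174,0.0295],[0.0232,-0.0174,0.0295],[0.0232,-0.0174,0.0295],[0.0232,-0.0174,0.0295],[0,0,0],[0,0,0.015],[0,0,0.015],[0,0,0.015],[0,0,0],[0,0,0],[0,0,0],[0,0,0],[0,0,0],[0,0,0]],"angular":[[0,0,-4],[0,0,0],[0,0,0],[0,0,0],[0,0,0],[0,0,0],[0,0,0],[0,0,0],[0,0,0],[0,0,0],[0,0,0],[0,0,0],[0,0,0],[0,0,0],[0,0,0]],"jaw":[1,1,1,1,1,1,1,1,1,1,0.3,0.3,0.3,0.3,0.3]}' 30
python3 -c "
from h import *
to(.45,.06,.18,-2.1)"
```

```text
time_s: 2.45
eef_pos: [0.4505, -0.2417, 0.2425]
tool_rot: [3.141, -0.001, 0.347]
wrist_force: [-0.2, 0.1, 0.5]
finger_gap: 0.692
finger_force: 0.0
t 2.45 yaw 19.85 turn(rotvec tool deg) [ 0.04 -0.04 21.95] then dp [-0.0116 -0.3015 -0.1045] or before turn [ 0.102  -0.2839 -0.1047] F [-0.2  0.1  0.5] gap 0.692 ff 0.0
```

```bash
python3 -m inch '{"dp":[[0,0,0],[0,0,0],[0,0,0],[0,0,0],[0,0,0],[0,0,0],[0,0,-0.02],[0,0,-0.02],[0,0,0]],"angular":[[0,0,0],[0,0,0],[0,0,0],[0,0,0],[0,0,0],[0,0,0],[0,0,0],[0,0,0],[0,0,0]],"jaw":[0.3,0.3,0.3,0.3,0.3,0.3,0.3,0.3,0.3]}' 30
python3 -c "
from h import *
to(.45,.06,.18,-2.1)"
```

```text
time_s: 3.2
eef_pos: [0.4509, -0.2419, 0.2849]
tool_rot: [3.138, -0.002, 0.347]
wrist_force: [-0.4, -0.1, -1.6]
finger_gap: 0.495
finger_force: 29.9
t 3.2 yaw 19.86 turn(rotvec tool deg) [ 0.15 -0.17 21.96] then dp [-0.012  -0.3017 -0.0621] or before turn [ 0.1018 -0.2841 -0.0627] F [-0.4 -0.1 -1.6] gap 0.495 ff 29.9
```

```bash
python3 -m inch '{"dp":[[0,0,-0.015],[0,0,-0.015],[0,0,-0.015],[0,0,-0.015],[-0.001,-0.03,0],[-0.001,-0.03,0],[-0.001,-0.03,0],[-0.001,-0.03,0],[-0.001,-0.03,0],[-0.001,-0.03,0],[-0.001,-0.03,0],[-0.001,-0.03,0],[-0.001,-0.03,0],[-0.001,-0.03,0],[0,0,0]],"angular":[[0,0,5.5],[0,0,5.5],[0,0,5.5],[0,0,5.5],[0,0,0],[0,0,0],[0,0,0],[0,0,0],[0,0,0],[0,0,0],[0,0,0],[0,0,0],[0,0,0],[0,0,0],[0,0,0]],"jaw":[0.3,0.3,0.3,0.3,0.3,0.3,0.3,0.3,0.3,0.3,0.3,0.3,0.3,0.3,0.3]}' 30
python3 -c "
from h import *
import pickle
im,c=snap('wrist');cv2.imwrite('pics/w2.png',im);pickle.dump(c,open('w2.pkl','wb'))
to(.45,.06,.18,-2.1)"
```

```text
time_s: 4.45
eef_pos: [0.4514, 0.0621, 0.3405]
tool_rot: [-3.14, 0.001, -0.034]
wrist_force: [0.2, 0.4, -3.3]
finger_gap: 0.493
finger_force: 29.9
t 4.5 yaw -1.94 turn(rotvec tool deg) [-0.    0.06  0.16] then dp [-0.0015  0.0006 -0.0065] or before turn [-0.0015  0.0006 -0.0065] F [ 0.2 -0.4 -3.2] gap 0.493 ff 29.9
```

View pics/w2.png

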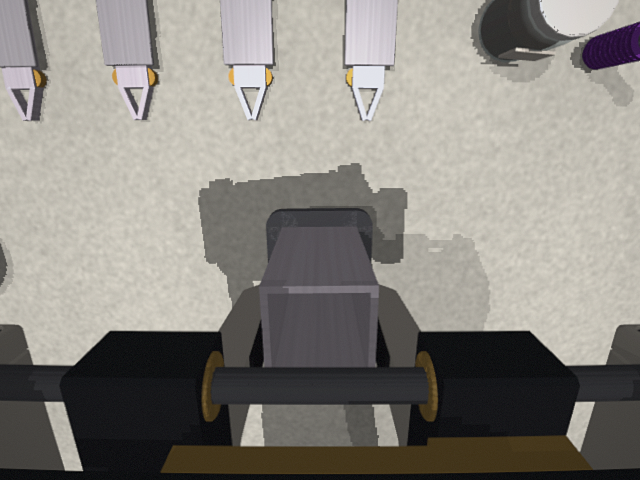

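Four lips with flared guides: tips at (28,120),(140,119),(254,119),(368,119); lip front corners at v≈66, u 98–155, 222–273 and 346–395. The cup is held with its foot front at v≈210.

```bash
python3 - <<'E'
from h import *
import pickle
c=pickle.load(open('w2.pkl','rb'))
f=lambda P,z:[onz(c,p,z)[:2].round(4).tolist() for p in P]
print('lip front',f([(101,66),(154,66),(223,66),(272,66),(346,66),(396,66)],.014))
print('lip back ',f([(97,0),(151,0),(221,0),(273,0),(347,0),(398,0)],.014))
print('tips',f([(28,120),(140,119),(254,119),(368,119)],.008))
print('foot front corners ',f([(270,212),(370,212)],.075),'cup top',f([(262,290),(378,290)],.105))
st=manip.read_state();print(st['eef_pos'],np.degrees(st['tool_rot']))
E
```

```text
lip front [[0.5888, 0.2285], [0.5868, 0.1862], [0.5844, 0.1318], [0.5829, 0.0934], [0.5809, 0.0357], [0.5797, -0.0033]]
lip back  [[0.6348, 0.2227], [0.6325, 0.1814], [0.63, 0.1286], [0.6284, 0.0896], [0.6264, 0.0343], [0.6253, -0.0038]]
tips [[0.5517, 0.3032], [0.548, 0.2069], [0.5442, 0.1118], [0.5409, 0.0177]]
foot front corners  [[0.4799, 0.0943], [0.4776, 0.0246]] cup top [[0.4346, 0.099], [0.432, 0.023]]
[0.45150895 0.06052771 0.34054824] [-1.79995036e+02  5.52787226e-02 -1.94456468e+00]
```

```bash
python3 -m inch '{"dp":[[0,-0.009,0.02],[0,0,0.025],[0,0,0.025],[0,0,0.02],[0,0,0.007],[0,0,0],[0,0,0]],"angular":[[0,0,0.2],[0,0,0],[0,0,0],[0,0,0],[0,0,0],[0,0,0],[0,0,0]],"jaw":[0.3,0.3,0.3,0.3,0.3,0.3,0.3]}' 30
python3 -c "
from h import *
import pickle
im,c=snap('wrist');cv2.imwrite('pics/w3.png',im);pickle.dump(c,open('w3.pkl','wb'))
print(c['C'][:3,3]);to(.607,.063,.0755,-2.17)"
```

```text
time_s: 5.08
eef_pos: [0.4521, 0.067, 0.2446]
tool_rot: [3.141, 0.0, -0.042]
wrist_force: [0.4, -0.1, -2.5]
finger_gap: 0.492
finger_force: 30.0
[0.534184   0.06220679 0.22351401]
t 5.13 yaw -2.38 turn(rotvec tool deg) [ 0.   -0.01 -0.21] then dp [ 0.1548 -0.0017  0.0025] or before turn [ 0.1548 -0.0023  0.0025] F [ 0.7 -0.2 -2.2] gap 0.49 ff 30.0
```

View pics/w3.png

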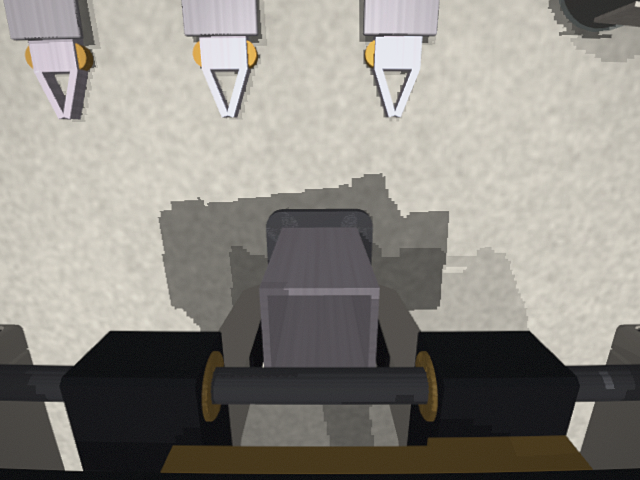

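```bash
python3 - <<'E'
from h import *
import pickle
c=pickle.load(open('w3.pkl','rb'));st=manip.read_state();Rm=R.from_euler('xyz',st['tool_rot'])
t=lambda P,z:[Rm.inv().apply(onz(c,p,z)-st['eef_pos'])[:2].round(4).tolist() for p in P]
print(c['K'])
print('foot side/front',t([(268,225),(372,225),(320,210)],.010),'cup rim',t([(262,290),(378,290)],.098))
print('lips',t([(258,36),(365,36),(360,0),(259,0)],.014),'tips',t([(229,117),(395,117),(66,118)],.009),'catch',t([(256,55),(367,55)],.006))
E
```

```text
[[358.31409212   0.         319.18805123]
 [  0.         358.31409212 240.42472958]
 [  0.           0.           1.        ]]
foot side/front [[0.0261, -0.03], [0.0262, 0.0341], [0.0356, 0.0021]] cup rim [[0.0235, -0.0204], [0.0235, 0.0241]]
lips [[0.1298, -0.0306], [0.1297, 0.0256], [0.1465, 0.0225], [0.1465, -0.0294]] tips [[0.0894, -0.0498], [0.0894, 0.0447], [0.0897, -0.1444]] catch [[0.1221, -0.0333], [0.1221, 0.0279]]
```

```bash
python3 -m inch '{"dp":[[0.01,-0.0046,0.0012],[0.015,0,0],[0.015,0,0],[0.012,0,0],[0.012,0,0],[0.012,0,0],[0.01,0,0],[0.01,0,0],[0.01,0,0],[0.005,0,0],[0,0,0]],"angular":[[0,0,0],[0,0,0],[0,0,0],[0,0,0],[0,0,0],[0,0,0],[0,0,0],[0,0,0],[0,0,0],[0,0,0],[0,0,0]],"jaw":[0.3,0.3,0.3,0.3,0.3,0.3,0.3,0.3,0.3,0.3,0.3]}' 35
python3 -c "
from h import *
to(.607,.063,.0755,-2.17)"
```

```text
time_s: 6.05
eef_pos: [0.5639, 0.0675, 0.2432]
tool_rot: [3.141, -0.0, -0.041]
wrist_force: [3.3, -0.3, -6.7]
finger_gap: 0.493
finger_force: 35.0
t 6.05 yaw -2.35 turn(rotvec tool deg) [ 0.01 -0.01 -0.18] then dp [0.0432 0.0029 0.0007] or before turn [0.0432 0.0027 0.0007] F [ 3.3 -0.3 -6.7] gap 0.493 ff 35.0
```

```bash
python3 -m inch '{"dp":[[0,0,0.0008],[0.006,0,0],[0.006,0,0],[0.006,0,0],[0.006,0,0],[0.006,0,0],[0.004,0,0],[0.003,0,0],[0,0,0],[0,0,0]],"angular":[[0,0,0],[0,0,0],[0,0,0],[0,0,0],[0,0,0],[0,0,0],[0,0,0],[0,0,0],[0,0,0],[0,0,0]],"jaw":[0.3,0.3,0.3,0.3,0.3,0.3,0.3,0.3,0.3,0.3]}' 35
python3 -m inch '{"dp":[[0.003,0,0],[0.003,0,0],[0,0,0]],"angular":[[0,0,0],[0,0,0],[0,0,0]],"jaw":[0.3,0.3,0.3]}' 35
```

```text
time_s: 6.88
eef_pos: [0.6004, 0.0661, 0.2429]
tool_rot: [-3.142, -0.001, -0.041]
wrist_force: [3.1, -1.0, -2.4]
finger_gap: 0.497
finger_force: 35.0
time_s: 7.13
eef_pos: [0.6062, 0.0659, 0.2427]
tool_rot: [3.142, 0.001, -0.041]
wrist_force: [-2.8, -0.7, -1.2]
finger_gap: 0.491
finger_force: 35.0
```

```bash
for i in 1; do python3 -m inch '{"dp":[[0.001,0,0],[0.001,0,0],[0,0,0]],"angular":[[0,0,0],[0,0,0],[0,0,0]],"jaw":[0.3,0.3,0.3]}' 35; done
python3 -m inch '{"dp":[[0.001,0,0],[0.001,0,0],[0,0,0]],"angular":[[0,0,0],[0,0,0],[0,0,0]],"jaw":[0.3,0.3,0.3]}' 35
```

```text
time_s: 7.38
eef_pos: [0.6076, 0.0658, 0.2423]
tool_rot: [3.141, 0.003, -0.041]
wrist_force: [-9.1, -0.3, 0.9]
finger_gap: 0.489
finger_force: 35.0
time_s: 7.63
eef_pos: [0.6095, 0.0657, 0.2424]
tool_rot: [3.141, 0.003, -0.041]
wrist_force: [-9.3, -0.8, 0.7]
finger_gap: 0.492
finger_force: 35.0
```

```bash
python3 -m inch '{"dp":[[0.0015,0,0],[0.0015,0,0],[0,0,0]],"angular":[[0,0,0],[0,0,0],[0,0,0]],"jaw":[0.3,0.3,0.3]}' 40
python3 -c "
from h import *
import pickle
im,c=snap('wrist');cv2.imwrite('pics/w4.png',im);pickle.dump(c,open('w4.pkl','wb'))"
```

```text
time_s: 7.88
eef_pos: [0.6116, 0.0657, 0.2425]
tool_rot: [3.141, 0.008, -0.041]
wrist_force: [-30.0, -1.0, 13.6]
finger_gap: 0.493
finger_force: 40.0
```

View pics/w4.png

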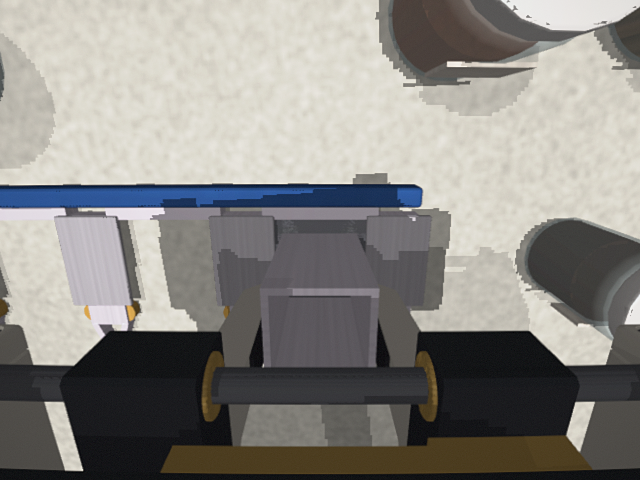

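```bash
python3 -m inch '{"dp":[[-0.001,0,0],[0,0,0],[0,0,0],[0,0,0],[0,0,0],[0,0,0],[0,0,0],[0,0,-0.03],[0,0,-0.03],[0,0,-0.03],[0,0,-0.03],[0,0,-0.03],[0,0,-0.03],[0,0,0]],"angular":[[0,0,0],[0,0,0],[0,0,0],[0,0,0],[0,0,0],[0,0,0],[0,0,0],[0,0,0],[0,0,0],[0,0,0],[0,0,0],[0,0,0],[0,0,0],[0,0,0]],"jaw":[0.9,0.9,0.9,0.9,0.9,0.9,0.9,0.9,0.9,0.9,0.9,0.9,0.9,0.9]}' 35
python3 -c "
from h import *
to(.50,-.35,.253,-17)"
```

```text
time_s: 9.1
eef_pos: [0.612, 0.0656, 0.4296]
tool_rot: [-3.141, -0.008, -0.041]
wrist_force: [0.5, 0.2, -0.0]
finger_gap: 0.903
finger_force: 0.0
t 9.1 yaw -2.34 turn(rotvec tool deg) [-0.11 -0.44 14.66] then dp [0.0144 0.4302 0.0096] or before turn [-0.095   0.4199  0.0085] F [ 0.5  0.2 -0. ] gap 0.903 ff 0.0
```

```bash
python3 -m inch '{"dp":[[-0.0068,0.03,0],[-0.0068,0.03,0],[-0.0068,0.03,0],[-0.0068,0.03,0],[-0.0068,0.03,0],[-0.0068,0.03,0],[-0.0068,0.03,0],[-0.0068,0.03,0],[-0.0068,0.03,0],[-0.0068,0.03,0],[-0.0068,0.03,0],[-0.0068,0.03,0],[-0.0068,0.03,0],[-0.0068,0.03,0],[0,0,0],[0,0,0],[0,0,0]],"angular":[[0,-0.4,0],[0,0,0],[0,0,0],[0,0,0],[0,0,0],[0,0,0],[0,0,0],[0,0,0],[0,0,0],[0,0,0],[0,0,0],[0,0,0],[0,0,0],[0,0,0],[0,0,7],[0,0,7],[0,0,0]],"jaw":[1,1,1,1,1,1,1,1,1,1,1,1,1,1,1,1,1]}' 35
python3 - <<'E'
from h import *
import pickle
im,c=snap('wrist');cv2.imwrite('pics/w5.png',im);pickle.dump(c,open('w5.pkl','wb'))
d=snap('side')[0];s=snap('scene')[0]
o=np.zeros((480,800,3),np.uint8);o[:,:480]=im[:,80:560] if 0 else cv2.resize(im,(480,360)).copy() if 0 else 0
o=np.vstack([np.hstack([cv2.resize(im,(400,300)),cv2.resize(s[130:250,180:340],(400,300))]),np.hstack([cv2.resize(d[180:330,270:470],(400,300)),cv2.resize(d[330:480,200:400],(400,300))])])
cv2.imwrite('pics/m5.png',o)
to(.518,-.416,.047,-17)
E
```

```text
time_s: 10.52
eef_pos: [0.4996, -0.3507, 0.423]
tool_rot: [3.14, 0.007, -0.293]
wrist_force: [-0.6, 0.3, -0.2]
finger_gap: 1.005
finger_force: 0.0
t 10.67 yaw -16.07 turn(rotvec tool deg) [0.1  0.39 0.93] then dp [0.0366 0.0579 0.2093] or before turn [0.0371 0.0581 0.2091] F [ 0.6 -0.1  0.1] gap 0.997 ff 0.0
```

View pics/m5.png

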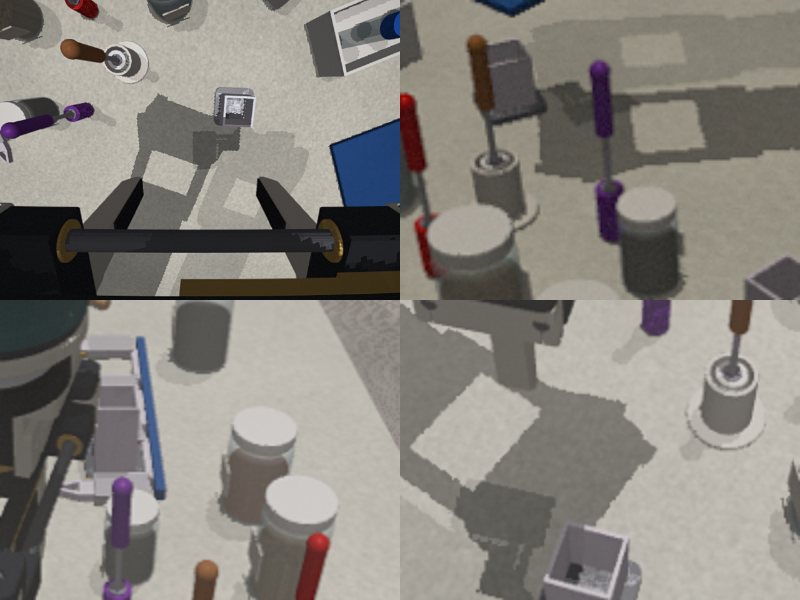

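Top-left (wrist, scaled by 1.6): low cup rim corners near (218,91)–(253,126), stand rim centre at (122,62). Other quadrants: the tall cup is in shoe 0, nothing else moved.

```bash
python3 - <<'E'
from h import *
import pickle
c=pickle.load(open('w5.pkl','rb'))
P=np.array([(218,91),(253,92),(252,125),(221,126)])*1.6
Q=np.array([onz(c,p,.064)[:2] for p in P]);e=np.roll(Q,-1,0)-Q
print(Q.mean(0).round(4),np.linalg.norm(e,axis=1).round(4),(np.degrees(np.arctan2(e[:,1],e[:,0]))%90).round(1))
print('stand',onz(c,np.array((122,62))*1.6,.06),'brush tip',onz(c,np.array((69,46))*1.6,.184))
to(*Q.mean(0),.047,-17)
to(.518,-.417,.047,-17)
E
```

```text
[ 0.5224 -0.4167] [0.0514 0.0491 0.0474 0.0522] [71.8 75.4 75.2 79.7]
stand [ 0.63361552 -0.27730992  0.06      ] brush tip [ 0.64037633 -0.27237243  0.184     ]
t 10.67 yaw -16.07 turn(rotvec tool deg) [0.1  0.39 0.93] then dp [0.041  0.0573 0.2093] or before turn [0.0415 0.0576 0.2091] F [ 0.6 -0.1  0.1] gap 0.997 ff 0.0
t 10.67 yaw -16.07 turn(rotvec tool deg) [0.1  0.39 0.93] then dp [0.0369 0.0589 0.2093] or before turn [0.0374 0.0591 0.2091] F [ 0.6 -0.1  0.1] gap 0.997 ff 0.0
```

```bash
python3 -m inch '{"dp":[[0.0095,0.0145,0.02],[0.0095,0.0145,0.02],[0.0095,0.0145,0.03],[0.0095,0.0145,0.03],[0,0,0.03],[0,0,0.03],[0,0,0.03],[0,0,0.019],[0,0,0],[0,0,0],[0,0,0],[0,0,0],[0,0,0],[0,0,0],[0,0,0],[0,0,0],[0,0,0],[0,0,0],[0,0,0],[0,0,0]],"angular":[[0,0.4,0],[0,0,0],[0,0,0],[0,0,0],[0,0,0],[0,0,0],[0,0,0],[0,0,0],[0,0,0],[0,0,0],[0,0,0],[0,0,0],[0,0,0],[0,0,0],[0,0,0],[0,0,0],[0,0,0],[0,0,0],[0,0,0],[0,0,0]],"jaw":[1,1,1,1,1,1,1,1,1,0.3,0.3,0.3,0.3,0.3,0.3,0.3,0.3,0.3,0.3,0.3]}' 35
python3 -m inch '{"dp":[[0,0,-0.03],[0,0,-0.03],[0,0,-0.03],[0,0,-0.03],[0,0,-0.03],[0,0,-0.02],[0,0,0]],"angular":[[0,0,0],[0,0,0],[0,0,0],[0,0,0],[0,0,0],[0,0,0],[0,0,0]],"jaw":[0.3,0.3,0.3,0.3,0.3,0.3,0.3]}' 35
python3 -c "
from h import *
to(.46,.26,.21,-2.3)"
```

```text
time_s: 12.33
eef_pos: [0.5198, -0.4169, 0.2147]
tool_rot: [3.14, -0.001, -0.285]
wrist_force: [-0.5, -0.5, 5.2]
finger_gap: 0.495
finger_force: 34.7
time_s: 12.92
eef_pos: [0.5199, -0.4165, 0.3892]
tool_rot: [3.138, -0.005, -0.285]
wrist_force: [0.1, 0.4, -1.3]
finger_gap: 0.491
finger_force: 34.7
t 12.92 yaw -16.34 turn(rotvec tool deg) [  0.26  -0.28 -14.04] then dp [-0.087  -0.6736  0.0122] or before turn [-0.2479 -0.6324  0.0083] F [ 0.1  0.4 -1.3] gap 0.491 ff 34.7
```

```bash
python3 -m inch '{"dp":[[0,0,0],[0,0,0],[-0.0048,-0.0374,0],[-0.0048,-0.0374,0],[-0.0048,-0.0374,0],[-0.0048,-0.0374,0],[-0.0048,-0.0374,0],[-0.0048,-0.0374,0],[-0.0048,-0.0374,0],[-0.0048,-0.0374,0],[-0.0048,-0.0374,0],[-0.0048,-0.0374,0],[-0.0048,-0.0374,0],[-0.0048,-0.0374,0],[-0.0048,-0.0374,0],[-0.0048,-0.0374,0],[-0.0048,-0.0374,0],[-0.0048,-0.0374,0],[-0.0048,-0.0374,0],[-0.0048,-0.0374,0]],"angular":[[0,0,-7],[0,0,-7],[0,0,0],[0,0,0],[0,0,0],[0,0,0],[0,0,0],[0,0,0],[0,0,0],[0,0,0],[0,0,0],[0,0,0],[0,0,0],[0,0,0],[0,0,0],[0,0,0],[0,0,0],[0,0,0],[0,0,0],[0,0,0]],"jaw":[0.3,0.3,0.3,0.3,0.3,0.3,0.3,0.3,0.3,0.3,0.3,0.3,0.3,0.3,0.3,0.3,0.3,0.3,0.3,0.3]}' 35
python3 -c "
from h import *
to(.46,.26,.0485,-2.3)"
```

```text
time_s: 14.58
eef_pos: [0.4602, 0.2615, 0.3816]
tool_rot: [3.139, 0.002, -0.041]
wrist_force: [0.9, 0.4, -1.3]
finger_gap: 0.496
finger_force: 34.7
t 14.58 yaw -2.33 turn(rotvec tool deg) [ 0.14  0.09 -0.03] then dp [-1.000e-04  1.500e-03  1.661e-01] or before turn [1.000e-04 1.100e-03 1.661e-01] F [ 0.9  0.4 -1.3] gap 0.496 ff 34.7
```

```bash
python3 -m inch '{"dp":[[0,0,0.03],[0,0,0.03],[0,0,0.03],[0,0,0.03],[0,0,0.025],[0,0,0.012],[0,0,0.007],[0,0,0],[0,0,0]],"angular":[[0,0,0],[0,0,0],[0,0,0],[0,0,0],[0,0,0],[0,0,0],[0,0,0],[0,0,0],[0,0,0]],"jaw":[0.3,0.3,0.3,0.3,0.3,0.3,0.3,0.3,0.3]}' 35
python3 -c "
from h import *
import pickle
im,c=snap('wrist');cv2.imwrite('pics/w6.png',im);pickle.dump(c,open('w6.pkl','wb'))
to(.618,.2555,.0477,-2.3)"
```

```text
time_s: 15.33
eef_pos: [0.4612, 0.2595, 0.2201]
tool_rot: [3.14, -0.0, -0.041]
wrist_force: [-0.1, -1.1, -1.3]
finger_gap: 0.497
finger_force: 34.7
t 15.38 yaw -2.35 turn(rotvec tool deg) [ 0.05 -0.07 -0.05] then dp [ 0.1567 -0.0023  0.0059] or before turn [ 0.1567 -0.0024  0.0061] F [ 0.1  0.2 -1. ] gap 0.493 ff 34.7
```

View pics/w6.png

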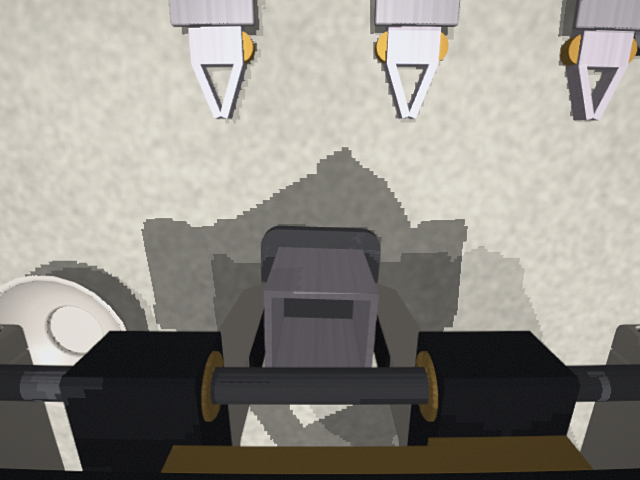

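Foot edges at u 261/380; shoe 2's tips at (222,117),(408,117), lip edges at u 257 and 371 at v=25.

```bash
python3 - <<'E'
from h import *
import pickle
c=pickle.load(open('w6.pkl','rb'));st=manip.read_state();Rm=R.from_euler('xyz',st['tool_rot'])
t=lambda P,z:[Rm.inv().apply(onz(c,p,z)-st['eef_pos'])[:2].round(4).tolist() for p in P]
print('foot',t([(261.5,242),(379.5,242),(320,228)],.013))
print('lips',t([(257,25),(371,25)],.014),'tips',t([(222,117),(408,117)],.009),'catch',t([(254,47),(376,47)],.006))
E
```

```text
foot [[0.0237, -0.0298], [0.0237, 0.0344], [0.0316, 0.002]]
lips [[0.1287, -0.0271], [0.1287, 0.0254]] tips [[0.0885, -0.0475], [0.0885, 0.0463]] catch [[0.1211, -0.0302], [0.1211, 0.0292]]
```

```bash
python3 -m inch '{"dp":[[0,-0.0027,0.005],[0.015,0,0],[0.015,0,0],[0.015,0,0],[0.012,0,0],[0.012,0,0],[0.01,0,0],[0.01,0,0],[0,0,0]],"angular":[[0,0,0],[0,0,0],[0,0,0],[0,0,0],[0,0,0],[0,0,0],[0,0,0],[0,0,0],[0,0,0]],"jaw":[0.3,0.3,0.3,0.3,0.3,0.3,0.3,0.3,0.3]}' 40
python3 -m inch '{"dp":[[0.006,0,0],[0.006,0,0],[0.006,0,0],[0.006,0,0],[0.006,0,0],[0.006,0,0],[0.005,0,0],[0.005,0,0],[0.005,0,0],[0,0,0]],"angular":[[0,0,0],[0,0,0],[0,0,0],[0,0,0],[0,0,0],[0,0,0],[0,0,0],[0,0,0],[0,0,0],[0,0,0]],"jaw":[0.3,0.3,0.3,0.3,0.3,0.3,0.3,0.3,0.3,0.3]}' 40
```

```text
time_s: 16.13
eef_pos: [0.5515, 0.2584, 0.2147]
tool_rot: [3.14, -0.001, -0.041]
wrist_force: [1.7, 0.4, 4.8]
finger_gap: 0.493
finger_force: 39.6
time_s: 16.97
eef_pos: [0.6015, 0.2564, 0.2147]
tool_rot: [3.14, -0.001, -0.041]
wrist_force: [3.2, -1.2, 3.1]
finger_gap: 0.498
finger_force: 39.6
```

```bash
python3 -m inch '{"dp":[[0.003,0,0],[0.003,0,0],[0.003,0,0],[0.002,0,0],[0,0,0]],"angular":[[0,0,0],[0,0,0],[0,0,0],[0,0,0],[0,0,0]],"jaw":[0.3,0.3,0.3,0.3,0.3]}' 40
python3 -m inch '{"dp":[[0.002,0,0],[0.002,0,0],[0,0,0]],"angular":[[0,0,0],[0,0,0],[0,0,0]],"jaw":[0.3,0.3,0.3]}' 40
```

```text
time_s: 17.38
eef_pos: [0.612, 0.256, 0.2147]
tool_rot: [3.14, -0.0, -0.041]
wrist_force: [-0.0, -1.1, 4.5]
finger_gap: 0.497
finger_force: 39.7
time_s: 17.63
eef_pos: [0.616, 0.2558, 0.2147]
tool_rot: [3.14, -0.0, -0.041]
wrist_force: [0.2, 0.3, 3.6]
finger_gap: 0.497
finger_force: 39.6
```

```bash
python3 -m inch '{"dp":[[0.0015,0,0],[0.0015,0,0],[0,0,0]],"angular":[[0,0,0],[0,0,0],[0,0,0]],"jaw":[0.3,0.3,0.3]}' 40
python3 -m inch '{"dp":[[0.001,0,0],[0.001,0,0],[0,0,0]],"angular":[[0,0,0],[0,0,0],[0,0,0]],"jaw":[0.3,0.3,0.3]}' 40
python3 -m inch '{"dp":[[0.001,0,0],[0.001,0,0],[0,0,0]],"angular":[[0,0,0],[0,0,0],[0,0,0]],"jaw":[0.3,0.3,0.3]}' 40
```

```text
time_s: 17.88
eef_pos: [0.6182, 0.2558, 0.2148]
tool_rot: [3.14, 0.003, -0.04]
wrist_force: [-13.8, -1.9, 13.9]
finger_gap: 0.495
finger_force: 39.5
time_s: 18.13
eef_pos: [0.6197, 0.2556, 0.215]
tool_rot: [3.139, 0.005, -0.04]
wrist_force: [-23.1, -5.4, 20.3]
finger_gap: 0.494
finger_force: 39.8
time_s: 18.38
eef_pos: [0.6214, 0.2554, 0.2152]
tool_rot: [3.138, 0.006, -0.041]
wrist_force: [-28.4, -7.9, 25.8]
finger_gap: 0.495
finger_force: 40.0
```

```bash
python3 -m inch '{"dp":[[-0.001,0,0],[0,0,0],[0,0,0],[0,0,0],[0,0,0],[0,0,0],[0,0,0],[0,0,-0.03],[0,0,-0.03],[0,0,-0.03],[-0.02,0.02,-0.03],[-0.02,0.025,-0.03],[-0.02,0.025,-0.03],[-0.02,0.025,0],[0,0,0]],"angular":[[0,0,0],[0,0,0],[0,0,0],[0,0,0],[0,0,0],[0,0,0],[0,0,0],[0,0,0],[0,0,0],[0,0,0],[0,0,0],[0,0,0],[0,0,0],[0,0,0],[0,0,0]],"jaw":[0.9,0.9,0.9,0.9,0.9,0.9,0.9,0.9,0.9,0.9,0.9,0.9,0.9,0.9,0.9]}' 35
python3 - <<'E'
from h import *
import pickle
im,c=snap('wrist');cv2.imwrite('pics/w7.png',im);pickle.dump(c,open('w7.pkl','wb'))
cv2.imwrite('pics/w7c.png',cv2.resize(im[:330,:],(800,412)))
E
```

```text
time_s: 19.63
eef_pos: [0.5379, 0.164, 0.3941]
tool_rot: [3.14, -0.004, -0.042]
wrist_force: [-0.5, -0.7, -0.3]
finger_gap: 0.899
finger_force: 0.0
```

View pics/w7c.png

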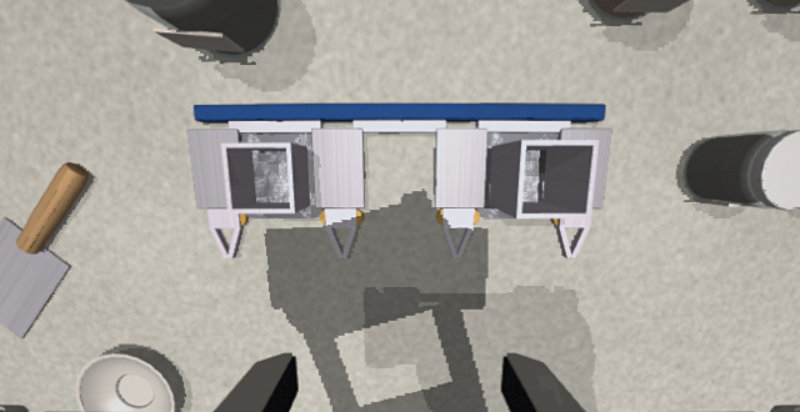

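Both cups sit at the stop (rear foot edges at v≈216, brass catches visible at (243,218),(327,216) and (474,216),(556,219)).

```bash
python3 - <<'E'
from h import *
import pickle
c=pickle.load(open('w7.pkl','rb'))
f=lambda P,z:np.array([onz(c,np.array(p)*.8,z)[:2] for p in P])
low=f([(223,143),(291,143),(296,213),(229,213)],.064).mean(0);tall=f([(523,141),(598,142),(590,216),(518,216)],.096).mean(0)
lf=f([(210,208),(360,207),(440,208),(608,208)],.014)
print('low',low,'tall',tall);print(lf)
print('diff',tall-low,np.hypot(*(tall-low)))
to(.6395,-.269,.26,-2.3)
E
```

```text
low [0.61519916 0.25227843] tall [0.6078073  0.06394876]
[[ 0.59385903  0.30985838]
 [ 0.58929212  0.19076703]
 [ 0.58587355  0.12765912]
 [ 0.58072417 -0.00604652]]
diff [-0.00739186 -0.18832967] 0.18847467793991107
t 19.68 yaw -2.42 turn(rotvec tool deg) [ 0.06 -0.14 -0.12] then dp [ 0.1178  0.4298 -0.034 ] or before turn [ 0.1188  0.4296 -0.0333] F [0.4 0.1 0.2] gap 0.895 ff 0.0
```

```bash
python3 -m inch '{"dp":[[0.0084,0.0307,-0.0024],[0.0084,0.0307,-0.0024],[0.0084,0.0307,-0.0024],[0.0084,0.0307,-0.0024],[0.0084,0.0307,-0.0024],[0.0084,0.0307,-0.0024],[0.0084,0.0307,-0.0024],[0.0084,0.0307,-0.0024],[0.0084,0.0307,-0.0024],[0.0084,0.0307,-0.0024],[0.0084,0.0307,-0.0024],[0.0084,0.0307,-0.0024],[0.0084,0.0307,-0.0024],[0.0084,0.0307,-0.0024],[0,0,0],[0,0,0]],"angular":[[0,0,0],[0,0,0],[0,0,0],[0,0,0],[0,0,0],[0,0,0],[0,0,0],[0,0,0],[0,0,0],[0,0,0],[0,0,0],[0,0,0],[0,0,0],[0,0,0],[0,0,0],[0,0,0]],"jaw":[0.9,0.9,0.9,0.9,0.9,0.9,0.9,0.9,0.9,0.9,0.9,0.9,0.9,0.9,0.9,0.9]}' 35
cat > br.py <<'E'
from h import *
import pickle
im,c=snap('wrist');cv2.imwrite('pics/w8.png',im);pickle.dump(c,open('w8.pkl','wb'))
h=cv2.cvtColor(im,cv2.COLOR_BGR2HSV)
m=cv2.inRange(h,(4,110,40),(20,255,255));m[400:]=0
n,l,s,ct=cv2.connectedComponentsWithStats(m)
for i in range(1,n):
  if s[i,4]>60: print(s[i],ct[i].round(0),'mean',im[l==i].mean(0).round())
st=manip.read_state();print(st['eef_pos'])
E
python3 br.py
```

```text
time_s: 21.02
eef_pos: [0.6411, -0.2688, 0.4241]
tool_rot: [3.141, 0.002, -0.042]
wrist_force: [0.6, 0.5, -0.7]
finger_gap: 0.898
finger_force: 0.0
[307 227  25  47 920] [319. 251.] mean [23. 38. 60.]
[112 351  37  49 709] [126. 373.] mean [27. 52. 66.]
[491 351  37  49 731] [513. 372.] mean [33. 62. 79.]
[ 0.64088235 -0.26775742  0.42436931]
```

View pics/w8.png

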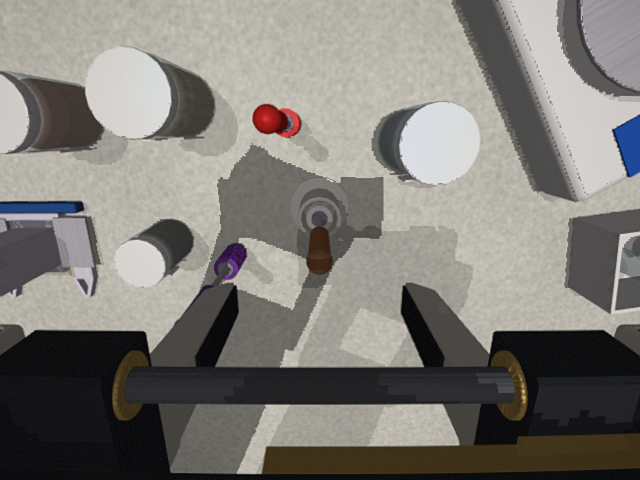

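Brush handle end at (319,262), stand mouth near (320,205), centred between the fingers (u≈320); the purple look-alike is clear of the left finger.

```bash
python3 - <<'E'
from h import *
import pickle
c=pickle.load(open('w8.pkl','rb'));st=manip.read_state();Rm=R.from_euler('xyz',st['tool_rot'])
for n,p,z in(('tip',(319,262),.18),('pot',(320,207),.06),('base',(319,220),.064)):
  q=onz(c,p,z);print(n,q,Rm.inv().apply(q-st['eef_pos']).round(4))
to(.6395,-.268,.156)
E
```

```text
tip [ 0.63909813 -0.27026012  0.18      ] [-0.0013  0.0024  0.2444]
pot [ 0.65091431 -0.27176503  0.06      ] [0.0108 0.0033 0.3644]
base [ 0.63893297 -0.27028245  0.064     ] [-0.0013  0.0023  0.3604]
t 21.07 yaw -2.37 turn(rotvec tool deg) [0.04 0.09 0.  ] then dp [-0.0014  0.0003  0.1014] or before turn [-0.0012  0.0002  0.1014] F [-0.   0.5 -0.1] gap 0.902 ff 0.0
```

```bash
python3 -m inch '{"dp":[[-0.0013,0,0.025],[0,0,0.025],[0,0,0.025],[0,0,0.015],[0,0,0.011],[0,0,0],[0,0,0],[0,0,0],[0,0,0],[0,0,0],[0,0,0],[0,0,0],[0,0,0],[0,0,0],[0,0,0],[0,0,0],[0,0,0]],"angular":[[0,0,0],[0,0,0],[0,0,0],[0,0,0],[0,0,0],[0,0,0],[0,0,0],[0,0,0],[0,0,0],[0,0,0],[0,0,0],[0,0,0],[0,0,0],[0,0,0],[0,0,0],[0,0,0],[0,0,0]],"jaw":[0.6,0.6,0.6,0.6,0.6,0.6,0.05,0.05,0.05,0.05,0.05,0.05,0.05,0.05,0.05,0.05,0.05]}' 40
python3 -c "
from h import *
to(.6395,-.268,.156)"
```

```text
time_s: 22.48
eef_pos: [0.6389, -0.2678, 0.325]
tool_rot: [3.14, -0.0, -0.041]
wrist_force: [0.1, -0.9, 3.0]
finger_gap: 0.173
finger_force: 40.0
t 22.48 yaw -2.34 turn(rotvec tool deg) [ 0.11 -0.01 -0.  ] then dp [0.0006 0.0002 0.002 ] or before turn [0.0006 0.0002 0.002 ] F [ 0.1 -0.9  3. ] gap 0.173 ff 40.0
```

```bash
python3 -m inch '{"dp":[[0,0,-0.02],[0,0,-0.03],[0,0,-0.03],[0,0,-0.03],[0,0,-0.03],[0,0,-0.03],[0,0,-0.01],[-0.004,-0.03,0],[-0.004,-0.03,0],[-0.004,-0.03,0],[-0.004,-0.03,0],[-0.004,-0.03,0],[-0.004,-0.03,0],[-0.004,-0.03,0],[-0.004,-0.03,0],[-0.004,-0.03,0],[-0.004,-0.03,0],[-0.0045,-0.0305,0],[0,0,0],[0,0,0]],"angular":[[0,0,0],[0,0,0],[0,0,0],[0,0,0],[0,0,0],[0,0,0],[0,0,0],[0,0,0],[0,0,0],[0,0,0],[0,0,0],[0,0,0],[0,0,0],[0,0,0],[0,0,0],[0,0,0],[0,0,0],[0,0,0],[0,0,0],[0,0,0]],"jaw":[0.05,0.05,0.05,0.05,0.05,0.05,0.05,0.05,0.05,0.05,0.05,0.05,0.05,0.05,0.05,0.05,0.05,0.05,0.05,0.05]}' 40
python3 - <<'E'
from h import *
import pickle
to(.608,.064,.248)
im,c=snap('wrist');d,cd=snap('side');s,cs=snap('scene');pickle.dump((c,cd,cs),open('w9.pkl','wb'))
o=np.hstack([cv2.resize(im[:,120:520],(400,480)),cv2.resize(d[120:300,270:420],(400,480))])
for n,i in(('w',im),('d',d),('s',s)): cv2.imwrite(f'pics/w9{n}.png',i)
cv2.imwrite('pics/m9.png',o)
E
```

```text
time_s: 24.15
eef_pos: [0.6079, 0.0659, 0.5032]
tool_rot: [3.14, 0.001, -0.039]
wrist_force: [-0.3, -0.6, -0.5]
finger_gap: 0.174
finger_force: 40.0
t 24.15 yaw -2.21 turn(rotvec tool deg) [0.1  0.07 0.  ] then dp [0.0002 0.0019 0.0882] or before turn [0.0003 0.0017 0.0882] F [-0.3 -0.6 -0.5] gap 0.174 ff 40.0
```

View pics/m9.png

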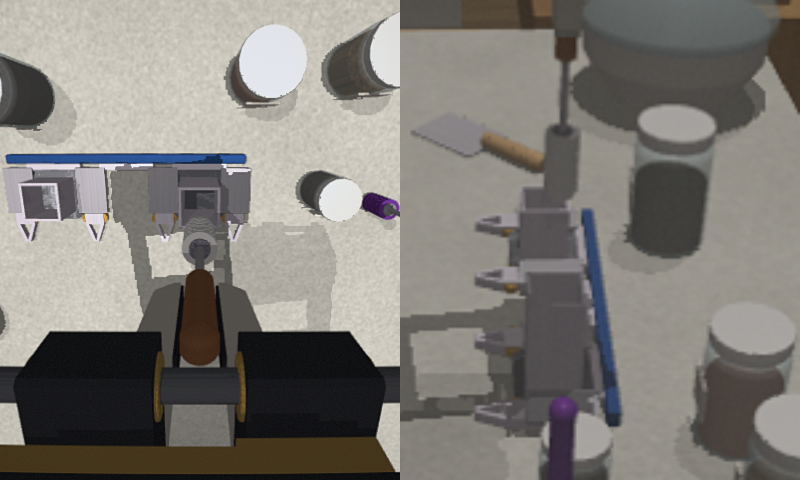

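Brush hangs plumb and centred over the tall cup (wrist u≈200 for both, in the crop); the low cup is at (42,200) and untouched.

```bash
python3 -m inch '{"dp":[[0.0012,0,0.03],[0,0,0.03],[0,0,0.025],[0,0,0.015],[0,0,0.01],[0,0,0]],"angular":[[0,0,0],[0,0,0],[0,0,0],[0,0,0],[0,0,0],[0,0,0]],"jaw":[0.05,0.05,0.05,0.05,0.05,0.05]}' 40
python3 -m inch '{"dp":[[0,0,0.02],[0,0,0.02],[0,0,0.015],[0,0,0.006],[0,0,0],[0,0,0]],"angular":[[0,0,0],[0,0,0],[0,0,0],[0,0,0],[0,0,0],[0,0,0]],"jaw":[0.05,0.05,0.05,0.05,0.05,0.05]}' 40
```

```text
time_s: 24.8
eef_pos: [0.6092, 0.0638, 0.3924]
tool_rot: [3.14, 0.003, -0.042]
wrist_force: [-0.1, -0.5, -0.4]
finger_gap: 0.173
finger_force: 40.0
time_s: 25.3
eef_pos: [0.6094, 0.0642, 0.3342]
tool_rot: [3.14, -0.001, -0.041]
wrist_force: [-0.8, 0.7, -0.1]
finger_gap: 0.17
finger_force: 40.0
```

```bash
python3 -m inch '{"dp":[[0,0,0.003],[0,0,0.002],[0,0,0.002],[0,0,0],[0,0,0],[0,0,0]],"angular":[[0,0,0],[0,0,0],[0,0,0],[0,0,0],[0,0,0],[0,0,0]],"jaw":[0.05,0.05,0.05,0.05,0.05,0.05]}' 40
```

```text
time_s: 25.8
eef_pos: [0.6092, 0.0643, 0.3269]
tool_rot: [3.14, -0.001, -0.041]
wrist_force: [1.0, -0.2, 5.5]
finger_gap: 0.17
finger_force: 40.0
```

```bash
python3 -m inch '{"dp":[[0,0,-0.025],[0,0,-0.025],[0,0,-0.023],[0,0,0],[0,0,0],[0,0,0],[0,0,0.025],[0,0,0.025],[0,0,0.015],[0,0,0.005],[0,0,0.003],[0,0,0],[0,0,0],[0,0,0],[0,0,0]],"angular":[[0,0,0],[0,0,0],[0,0,0],[0,0,0],[0,0,0],[0,0,0],[0,0,0],[0,0,0],[0,0,0],[0,0,0],[0,0,0],[0,0,0],[0,0,0],[0,0,0],[0,0,0]],"jaw":[0.05,0.05,0.05,0.05,0.05,0.05,0.05,0.05,0.05,0.05,0.05,0.05,0.05,0.05,0.05]}' 40
```

```text
time_s: 27.05
eef_pos: [0.6091, 0.0643, 0.326]
tool_rot: [3.14, 0.001, -0.041]
wrist_force: [0.4, 0.2, -1.0]
finger_gap: 0.172
finger_force: 40.0
```

```bash
python3 -m inch '{"dp":[[0,0,-0.025],[0,0,-0.03],[0,0,-0.03],[0,0,-0.03],[0,0,-0.015],[0,0,0],[-0.001,-0.0314,0],[0,-0.0316,0],[0,-0.0316,0],[0,-0.0316,0],[0,-0.0316,0],[0,-0.0316,0],[0,0,0],[0,0,0],[0,0,0]],"angular":[[0,0,0],[0,0,0],[0,0,0],[0,0,0],[0,0,0],[0,0,0],[0,0,0],[0,0,0],[0,0,0],[0,0,0],[0,0,0],[0,0,0],[0,0,0],[0,0,0],[0,0,0]],"jaw":[0.05,0.05,0.05,0.05,0.05,0.05,0.05,0.05,0.05,0.05,0.05,0.05,0.05,0.05,0.05]}' 40
python3 - <<'E'
from h import *
import pickle
to(.616,.2535,.178)
im,c=snap('wrist');d,cd=snap('side');s,cs=snap('scene');pickle.dump((c,cd,cs),open('w10.pkl','wb'))
cv2.imwrite('pics/w10.png',im)
o=np.hstack([cv2.resize(im[:400,120:520],(400,400)),cv2.resize(d[120:270,270:420],(400,400))])
cv2.imwrite('pics/m10.png',o)
E
```

```text
time_s: 28.3
eef_pos: [0.616, 0.2537, 0.4544]
tool_rot: [3.139, 0.002, -0.041]
wrist_force: [0.2, 0.1, -0.6]
finger_gap: 0.171
finger_force: 40.0
t 28.3 yaw -2.32 turn(rotvec tool deg) [0.15 0.1  0.  ] then dp [0.     0.0002 0.1094] or before turn [ 2.000e-04 -1.000e-04  1.094e-01] F [ 0.2  0.1 -0.6] gap 0.171 ff 40.0
```

View pics/m10.png

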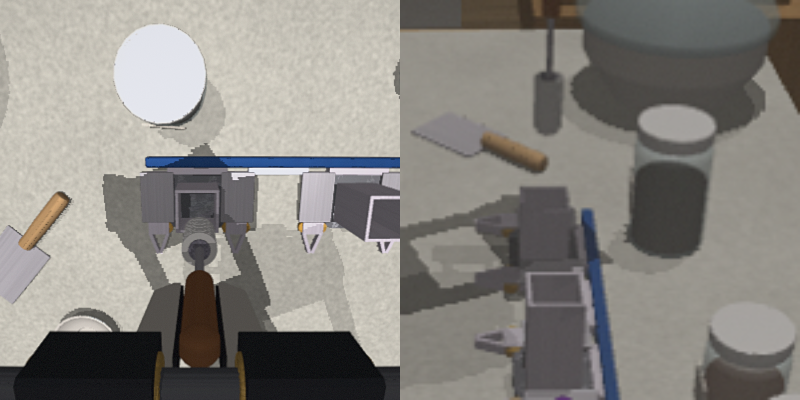

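The brush is still firmly held and plumb, over the low cup (crop u≈198 for both); both cups seated. Descending.

```bash
python3 -m inch '{"dp":[[0,0,0.025],[0,0,0.02],[0,0,0.02],[0,0,0.02],[0,0,0.02],[0,0,0.012],[0,0,0.006],[0,0,0.004],[0,0,0],[0,0,0],[0,0,0]],"angular":[[0,0,0],[0,0,0],[0,0,0],[0,0,0],[0,0,0],[0,0,0],[0,0,0],[0,0,0],[0,0,0],[0,0,0],[0,0,0]],"jaw":[0.05,0.05,0.05,0.05,0.05,0.05,0.05,0.05,0.05,0.05,0.05]}' 40
```

```text
time_s: 29.37
eef_pos: [0.616, 0.2536, 0.3301]
tool_rot: [3.141, -0.001, -0.041]
wrist_force: [0.6, 0.2, -0.6]
finger_gap: 0.169
finger_force: 40.0
```

```bash
python3 -m inch '{"dp":[[0,0,0.002],[0,0,0.002],[0,0,0],[0,0,0],[0,0,0]],"angular":[[0,0,0],[0,0,0],[0,0,0],[0,0,0],[0,0,0]],"jaw":[0.05,0.05,0.05,0.05,0.05]}' 40
python3 -m inch '{"dp":[[0,0,-0.015],[0,0,-0.015],[0,0,-0.012],[0,0,0],[0,0,0],[0,0,0],[0,0,0.015],[0,0,0.015],[0,0,0.009],[0,0,0.003],[0,0,0],[0,0,0],[0,0,0],[0,0,0]],"angular":[[0,0,0],[0,0,0],[0,0,0],[0,0,0],[0,0,0],[0,0,0],[0,0,0],[0,0,0],[0,0,0],[0,0,0],[0,0,0],[0,0,0],[0,0,0],[0,0,0]],"jaw":[0.05,0.05,0.05,0.05,0.05,0.05,0.05,0.05,0.05,0.05,0.05,0.05,0.05,0.05]}' 40
```

```text
time_s: 29.78
eef_pos: [0.6159, 0.2536, 0.3255]
tool_rot: [3.14, -0.001, -0.041]
wrist_force: [0.5, -0.0, 5.1]
finger_gap: 0.17
finger_force: 40.0
time_s: 30.95
eef_pos: [0.6159, 0.2535, 0.325]
tool_rot: [3.14, -0.0, -0.041]
wrist_force: [0.6, -0.7, -0.4]
finger_gap: 0.175
finger_force: 40.0
```

```bash
python3 -m inch '{"dp":[[0,0,-0.025],[0,0,-0.03],[0,0,-0.03],[0,0,-0.03],[0,0,-0.03],[0,0,-0.03],[0,0,-0.015],[0,0,0]],"angular":[[0,0,0],[0,0,0],[0,0,0],[0,0,0],[0,0,0],[0,0,0],[0,0,0],[0,0,0]],"jaw":[0.05,0.05,0.05,0.05,0.05,0.05,0.05,0.05]}' 40
python3 -m inch '{"dp":[[0.0026,0.0306,0],[0.0026,0.0306,0],[0.0026,0.0306,0],[0.0026,0.0306,0],[0.0026,0.0306,0],[0.0026,0.0306,0],[0.0026,0.0306,0],[0.0026,0.0306,0],[0.0026,0.0306,0],[0.0026,0.0306,0],[0.0026,0.0306,0],[0.0026,0.0306,0],[0.0026,0.0306,0],[0.0026,0.0306,0],[0.0026,0.0306,0],[0.0026,0.0306,0],[0.0026,0.0306,0],[0,0,0],[0,0,0]],"angular":[[0,0,0],[0,0,0],[0,0,0],[0,0,0],[0,0,0],[0,0,0],[0,0,0],[0,0,0],[0,0,0],[0,0,0],[0,0,0],[0,0,0],[0,0,0],[0,0,0],[0,0,0],[0,0,0],[0,0,0],[0,0,0],[0,0,0]],"jaw":[0.05,0.05,0.05,0.05,0.05,0.05,0.05,0.05,0.05,0.05,0.05,0.05,0.05,0.05,0.05,0.05,0.05,0.05,0.05]}' 40
python3 -c "
from h import *
to(.6389,-.2678,.1565,-2.34)"
```

```text
time_s: 31.62
eef_pos: [0.6154, 0.2537, 0.5196]
tool_rot: [-3.141, -0.005, -0.041]
wrist_force: [0.2, 0.3, -1.5]
finger_gap: 0.173
finger_force: 40.0
time_s: 33.2
eef_pos: [0.6389, -0.2693, 0.5139]
tool_rot: [3.141, 0.002, -0.043]
wrist_force: [-0.0, 0.7, -0.9]
finger_gap: 0.17
finger_force: 40.0
t 33.2 yaw -2.46 turn(rotvec tool deg) [ 0.05  0.11 -0.12] then dp [-0.     -0.0015  0.1904] or before turn [ 0.0004 -0.0016  0.1904] F [-0.   0.7 -0.9] gap 0.17 ff 40.0
```

```bash
python3 -m inch '{"dp":[[0,-0.001,0.03],[0,0,0.03],[0,0,0.03],[0,0,0.025],[0,0,0.015],[0,0,0],[0,0,0.012],[0,0,0.012],[0,0,0],[0,0,0]],"angular":[[0,0,0],[0,0,0],[0,0,0],[0,0,0],[0,0,0],[0,0,0],[0,0,0],[0,0,0],[0,0,0],[0,0,0]],"jaw":[0.05,0.05,0.05,0.05,0.05,0.05,0.05,0.05,0.05,0.05]}' 40
python3 -c "
from h import *
to(.6389,-.2678,.1565,-2.34)"
```

```text
time_s: 34.03
eef_pos: [0.6389, -0.2669, 0.3617]
tool_rot: [3.14, 0.0, -0.041]
wrist_force: [-0.3, 0.5, 0.1]
finger_gap: 0.171
finger_force: 40.0
t 34.03 yaw -2.34 turn(rotvec tool deg) [0.09 0.03 0.  ] then dp [0.0001 0.0009 0.0382] or before turn [0.0001 0.0008 0.0382] F [-0.3  0.5  0.1] gap 0.171 ff 40.0
```

Bristle is at ~44 mm height, already inside the pot, with no side force. Continue down and release.

```bash
python3 -m inch '{"dp":[[0,0.0005,0.015],[0,0,0.012],[0,0,0.008],[0,0,0.003],[0,0,0],[0,0,0]],"angular":[[0,0,0],[0,0,0],[0,0,0],[0,0,0],[0,0,0],[0,0,0]],"jaw":[0.05,0.05,0.05,0.05,0.05,0.05]}' 40
```

```text
time_s: 34.53
eef_pos: [0.6388, -0.2676, 0.3237]
tool_rot: [3.14, 0.0, -0.041]
wrist_force: [0.3, 0.1, 0.8]
finger_gap: 0.173
finger_force: 40.0
```

```bash
python3 -m inch '{"dp":[[0,0,0],[0,0,0],[0,0,0],[0,0,0],[0,0,0],[0,0,0],[0,0,0],[0,0,0],[0,0,0],[0,0,-0.015],[0,0,-0.02],[0,0,-0.03],[0,0,-0.03],[0,0,-0.03],[0,0,-0.02],[0,0,0],[0,0,0]],"angular":[[0,0,0],[0,0,0],[0,0,0],[0,0,0],[0,0,0],[0,0,0],[0,0,0],[0,0,0],[0,0,0],[0,0,0],[0,0,0],[0,0,0],[0,0,0],[0,0,0],[0,0,0],[0,0,0],[0,0,0]],"jaw":[0.7,0.7,0.7,0.7,0.7,0.7,0.7,0.7,0.7,0.7,0.7,0.7,0.7,0.7,0.7,0.7,0.7]}' 40
python3 - <<'E'
from h import *
d,cd=snap('side');s,cs=snap('scene')
o=np.vstack([np.hstack([cv2.resize(s[130:280,180:380],(400,300)),cv2.resize(s[230:380,280:480],(400,300))]),np.hstack([cv2.resize(d[190:310,280:440],(400,300)),cv2.resize(d[290:440,300:500],(400,300))])])
cv2.imwrite('pics/m11.png',o)
def tip(im,box):
  u0,v0,u1,v1=box;h=cv2.cvtColor(im[v0:v1,u0:u1],cv2.COLOR_BGR2HSV);m=cv2.inRange(h,(4,110,40),(20,255,255))
  n,l,st,ct=cv2.connectedComponentsWithStats(m);i=1+st[1:,4].argmax();x,y,w,hh,_=st[i];print(st[i]);r=np.argwhere(l==i);top=r[r[:,0]<y+7].mean(0)[::-1]+[u0,v0];return top
a=tip(s,(190,130,240,210));b=tip(d,(340,290,400,370));print(a,b,tri([cs,cd],[a,b]))
E
```

```text
time_s: 35.95
eef_pos: [0.6386, -0.2672, 0.471]
tool_rot: [3.139, -0.002, -0.041]
wrist_force: [0.1, 0.2, -0.4]
finger_gap: 0.7
finger_force: 0.0
[ 17  15  10  29 179]
[ 25  20  14  37 301]
[210.13333333 148.02222222] [373.43396226 313.66037736] [ 0.64126658 -0.26456154  0.18011845]
```

View pics/m11.png

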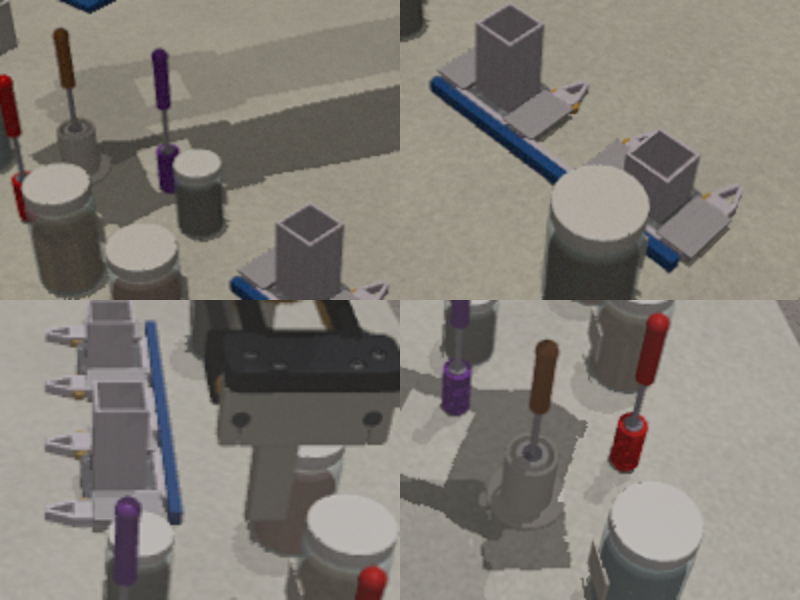

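The brush stands upright in its stand with its tip at about the original place, both cups are seated in the rack, and no middle cup appears in any view.

```bash
python3 -c "
from bench import manip;print(manip.finish_job())"
```

```text
the job is handed in; nothing more can be done
None
```

I brushed the two cups that were there, the tallest first and then the shortest, stood the brush back in its white stand, slid both cups home into shoes 0 and 2, and handed the job in; no middle cup showed in any camera view, and `finish_job` returned no verdict.

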